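# Turn the mould half over onto its base plate

### The job

The small brass mould half is lying with its three round pockets face down. Turn it over by way of the wooden slotted stand: stand it on edge in the slot and let go of it there, then take it again and lay it with the pockets facing up, flat on the steel base plate between the locating posts. Leave the clamp, the cup and the spreader where they are.

Things in the scene. Friction and masses are not known exactly. Their poses are not given: they have to be found in the camera images.
- mould_center (a point): Centre of the mould half: plain brass plate 52 mm wide (its x), 96 mm long (y), 16 mm thick (z), about 0.4 kg, loose. z points out of the plain back; the other face (-z) has three round blind pockets in a row along y. It starts flat on the table, pockets down (z up), its long axis within 0.5 rad of world y. Flat sides: it can be pinched across the 52 mm width.
- stand_slot (a point): Wooden slotted stand, fixed; board 70x64x10 mm, two ridges 36 mm long (its x), 10 mm thick, 26 mm tall. The slot between them runs along x, 20 mm wide (y), ends open. This point: centre of the slot's floor, 10 mm above the table; z up. The plate stands in it on a short edge, overhanging the ridges by 8 mm each side, and may lean up to 0.15 rad. Slot within 0.25 rad of world x.
- base_seat (a point): Steel base plate, fixed, 96 (its x) x 136 (y) x 10 mm. Eight posts 8 mm thick, 9 mm tall, tops tapered, at (x, y) = (+-33, +-38) and (+-16, +-55) mm, enclose a 58 x 102 mm place: 3 mm clearance a side. Mid long sides are free for fingers. This point: the place's centre on the upper surface, 10 mm above the table; z up, y within 0.25 rad of world y. The mould half may go in either way round.
- clamp: spring clamp, orange, 52x110x19 mm, lying flat, loose, a bystander; origin at the centre of its underside
- cup: clear plastic mixing cup with a stick, 56 mm across, 69 mm tall, loose, a bystander; origin at the centre of its underside
- spreader: teal plastic spreader 66x90x8 mm, lying flat, loose, a bystander; origin at the centre of its underside
- mould: the same mould half; origin at the centre of its pocket face (8 mm below its centre at the start); pockets 20, 30 and 20 mm across, 9 mm deep, not to be used for gripping
Mind the look-alikes: they are no part of the job. Leave any turquoise look-alike of the mould alone.

How it is judged:
On the way:
1. the mould half stands on edge in the slot of the stand, let go (angle between mould_center's own z axis and vertical between 1.3 and 1.84 rad and y of mould_center in the frame of stand_slot between -0.015 and 0.015 m and x of mould_center in the frame of stand_slot between -0.025 and 0.025 m and z of mould_center in the frame of stand_slot between 0.02 and 0.056 m and contact force between mould and the fingers below 0.1 N), for 0.2 s.
At the end, for the whole second after the job is handed in: The mould half lies pockets up (within 0.08 rad of level), flat on the base plate between the posts: its centre within 6 mm of the place's centre along both sides and 5 to 10.5 mm above the plate's surface, its long side along the plate's within 0.15 rad, released and at rest (angle between mould_center's own z axis and vertical above 3.06 rad and x of mould_center in the frame of base_seat between -0.006 and 0.006 m and y of mould_center in the frame of base_seat between -0.006 and 0.006 m and z of mould_center in the frame of base_seat between 0.005 and 0.0105 m and angle between the y axis of mould_center and the y axis of base_seat, either way round below 0.15 rad and linear speed of mould below 0.02 m/s and contact force between mould and the fingers below 0.1 N); the robot touches nothing.
It fails at once if the clamp, cup or spreader is shifted by more than 30 mm (distance of any of clamp, cup, spreader from where it was at the start of the episode above 0.03 m).
It also fails if it takes over 59 s, if anything falls off the work surface, if the arm or the gripper's body presses on something with over 40 N, if the wrist force passes 120 N, or if a joint passes its speed limit or range.

### The arm

A 6-joint arm with a two-finger parallel gripper is mounted at the origin on a cart in front of the work surface, level with it; the furniture and walls round the work are solid. World frame = base frame: x ahead of the robot, y to its left, z up, the work surface at z = 0. Lengths are in m, angles in rad, forces in N, time in s.
With the tool pointing down it reaches from about 0.425 to 1.125 m from the base axis. Payload 14.9 kg.
Tool frame: the origin (TCP) lies on the centre line of the jaws, within the pads' length; the fingertips stand tcp_to_tips ahead of it and the grasp point (between the pads) lies 11 mm behind it (tcp_to_tips is the distance from the TCP to the fingertips, in m); z points along the fingers, x is the direction in which the jaws open and shut, and the axes are right-handed (so a half turn about z gives the same grasp; the last joint's range is limited). The gripper opens to 91 mm and grips with 3 to 60 N. Pads are 32 mm wide; open, the fingers measure 118 mm over their backs; the gripper's body (76 mm by 178 mm) begins 60 mm behind the grasp point.
Start: joints at [-1.311, 0.379, 1.734, -0, 1.028, -0.033], TCP at [0.202, -0.67, 0.222] pointing down, gripper open.
Joint ranges: [-2.77, 2.77], [-0.74, 2.19], [0, 2.66], [-1.06, 4.2], [0.31, 2.87], [-3.08, 3.08]. Speed limits (rad/s): [1.89, 1.89, 2.39, 3.14, 3.14, 3.14].

### API

Orientations are given as a unit quaternion [w, x, y, z].
In Python, from cell import sense, snapshot, finish_job, tcp_to_tips gives the robot as it stands. The module is installed in compiled form; this text tells all that it offers.
- The arm moves only by the tool arm_command, never from a script. Its argument "rows" is one flat list of numbers, 4 for each row, row after row: the shift along the tool's x, y, z in m, then the turn about the tool's z in rad. A call has 1 to 10 rows; each row shifts and turns the commanded pose from where the row before left it, along the tool's axes as they then stand; what a row does not reach is not made up. A row lasts 1/8 s, in which the tool goes at most 62.5 mm and 10.7 degrees, less where a joint would pass 70% of its speed; a pose out of reach is approached as far as the arm can. A call is refused whole if a number of a shift passes 0.0625 or a number of a turn 0.188, either way. A call with a gripper value outside its range is refused whole. "hand" is the finger opening in m, from 0 to 0.0912, set as the call begins (left out, the last holds). The fingers move at their own pace and stop on an object; "squeeze" is the grip in N (left out, the last holds). Time passes only in rows, so rows that do not move let the fingers close. It gives the time, the measured TCP pose, the force and the opening at its end, in the units of the state.
- sense(): the state, without advancing time (a new reading comes with each control period).
- snapshot(name): name is "scene" or "top"; returns a dict with "pixels" (420x560x3 uint8, red, green, blue), "K" (3x3 intrinsics, pixels), "k1" (the pictures are not rectified: a ray, as slopes to the right and down, at radius r is drawn at 1 + k1 r^2 times it, then the intrinsics apply), "R" (3x3) and "t" (3): a world point X has camera coordinates R X + t. Camera axes: x right, y down, z forward; pixel columns grow to the right and rows downward; lengths in m; the calibration is good to about 2 mm. A picture is of the moment at which its call begins. There is no depth.
- finish_job(): hands the job in, once; it reports no verdict.
The state is a dict: "time": time; "joint_positions": joint angles; "joint_velocities": joint speeds; "joint_efforts": joint torques, N m; "position": TCP position; "tcp_rot": TCP orientation; "force": force on the tool from outside, world axes, zero at the start; "wrist_torque": the same for the moment, N m; "finger_gap": finger opening in m.
Only numpy, scipy, OpenCV 4.12 (cv2) and the standard library are available. Lean on these libraries where they do the work, as an engineer would, in place of code of your own. Each camera call takes 0.05 s, during which the arm holds its last target. There are 200 camera calls.

## Working session

There is one attempt and no reset: what is moved stays moved. The work goes in short steps, Python scripts to look and compute and a tool call to move; the robot and the scene stay as the last step left them, time stands still between calls to the robot, and variables do not carry over. Pictures are saved under pics/ and viewed, about 8 in all and at most 12, crops included, and the job is handed in when it is done.

Besides the shell and the picture viewer there is one more tool, called as name(argument=value, ...) on one line, values as JSON. arm_command: Moves the arm, as the interface text tells. Its arguments: {"type":"object","properties":{"rows":{"type":"array"},"hand":{"type":"number"},"squeeze":{"type":"number"}},"required":["rows"]}

```bash
mkdir -p pics; cat > h.py <<'E'
import numpy as np, cv2, json
from cell import sense, snapshot, finish_job, tcp_to_tips
def snap(n):
    s=snapshot(n); cv2.imwrite(f"pics/{n}_{int(1e3*sense()['time'])}.png", s['pixels'][:,:,::-1]); return s
def ray(s,p):
    K=np.array(s['K']); d=np.array([(p[0]-K[0,2])/K[0,0],(p[1]-K[1,2])/K[1,1]]); u=d.copy()
    for _ in range(30): u=d/(1+s['k1']*(u@u))
    R=np.array(s['R']); return -R.T@np.array(s['t']), R.T@np.array([u[0],u[1],1])
def plane(s,p,z):
    o,d=ray(s,p); return (o+d*(z-o[2])/d[2])
def proj(s,X):
    c=np.array(s['R'])@np.array(X)+np.array(s['t']); u=c[:2]/c[2]; u=u*(1+s['k1']*(u@u)); K=np.array(s['K'])
    return np.array([K[0,0]*u[0]+K[0,2],K[1,1]*u[1]+K[1,2]])
E
python3 - <<'E'
from h import *
import pickle
a=snap('scene');b=snap('top'); pickle.dump((a,b),open('p.pkl','wb'))
big=np.vstack([a['pixels'],b['pixels']])[:,:,::-1]
st=sense();print(tcp_to_tips,st)
for s in(a,b): print(np.array(s['K']),s['k1'],-np.array(s['R']).T@np.array(s['t']),np.array(s['R']))
E
ls pics
```

```text
0.008 {'time': 0.1, 'joint_positions': array([-1.31127560e+00,  3.79333010e-01,  1.73472558e+00, -1.42373359e-05,
        1.02849846e+00, -3.33008197e-02]), 'joint_velocities': array([-2.74314963e-04, -1.84433377e-03, -1.68794032e-03,  1.03843191e-03,
        1.33089802e-03, -2.50863277e-05]), 'joint_efforts': array([-7.87291920e-04, -7.65037465e+01, -4.35293126e+01,  6.51856838e-02,
        3.98269761e-02, -6.98512437e-06]), 'position': array([ 0.20195996, -0.66986941,  0.22136842]), 'tcp_rot': array([-2.95532008e-04,  8.02702173e-01, -5.96379903e-01, -3.81065854e-04]), 'force': array([ 0.72481765, -0.08171471,  0.79224368]), 'wrist_torque': array([-0.03676623, -0.01088404,  0.04940457]), 'finger_gap': 0.09102052354188077}
[[539.23012069   0.         281.97488628]
 [  0.         539.23012069 205.10106959]
 [  0.           0.           1.        ]] -0.17084734491855086 [0.07731143 1.13087037 0.72109761] [[-0.86880462 -0.49513398 -0.00456751]
 [-0.29767293  0.52964946 -0.79426839]
 [ 0.39568845 -0.68870443 -0.60754988]]
[[489.62649573   0.         280.01337766]
 [  0.         489.62649573 215.70730004]
 [  0.           0.           1.        ]] -0.14262744708483832 [0.28531968 0.36701937 0.97308171] [[-0.04282322 -0.99907848 -0.00289333]
 [-0.96934039  0.04224958 -0.24206237]
 [ 0.24196154 -0.00756127 -0.97025638]]
scene_50.png
top_100.png
```

View pics/scene_50.png

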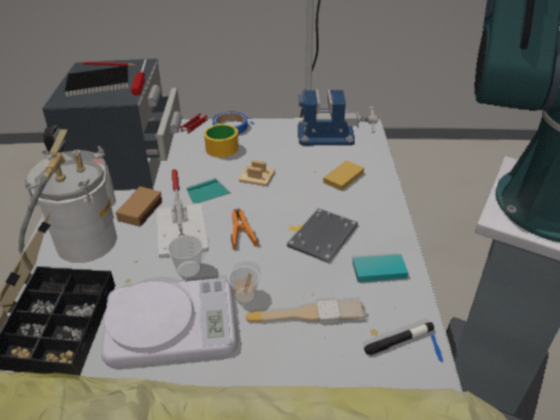

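View pics/top_100.png

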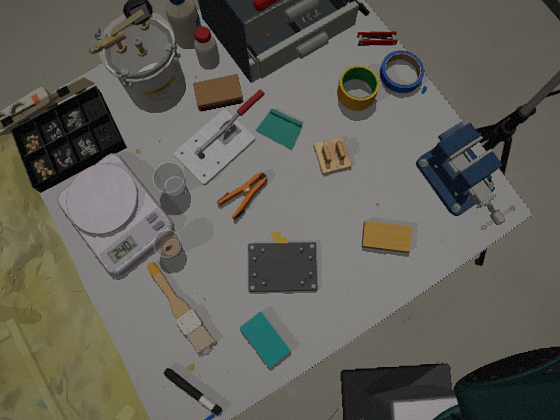

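Candidates for the mould half: the yellow brass plate at top (387,237) / scene (344,175), the brown block at top (218,92) / scene (140,205), and the turquoise plate at top (265,340), which is the look-alike. I choose (387,237). I'll check it in a close crop and measure.

```bash
python3 - <<'E'
from h import *
import pickle
a,b=pickle.load(open('p.pkl','rb'))
im=b['pixels']; hsv=cv2.cvtColor(im,cv2.COLOR_RGB2HSV)
print('hsv',hsv[237,387],hsv[92,218],hsv[158,320],hsv[265,300])
def rect(name,mask,roi,z):
    m=np.zeros(mask.shape,np.uint8);x0,y0,x1,y1=roi;m[y0:y1,x0:x1]=mask[y0:y1,x0:x1]
    c=max(cv2.findContours(m,0,1)[0],key=cv2.contourArea)
    P=np.array([plane(b,p[0],z)[:2] for p in c],np.float32)*1000
    r=cv2.minAreaRect(P);print(name,r,cv2.boxPoints(r).round().tolist());return m
H,S,V=hsv[...,0],hsv[...,1],hsv[...,2]
br=((H>12)&(H<30)&(S>110)&(V>140)).astype(np.uint8)
rect('brass',br,(350,205,425,270),.016)
rect('brassbright',((V>190)&(br>0)).astype(np.uint8),(350,205,425,270),.016)
rect('brown',((S>90)&(H<25)).astype(np.uint8),(185,65,250,115),.016)
rect('base',((V<120)).astype(np.uint8),(235,230,330,305),.010)
rect('stand',((S>50)&(H<30)).astype(np.uint8),(305,130,365,180),.010)
A=a['pixels']
c=[im[200:280,345:435],im[120:190,295:375],im[225:310,235:330],A[145:200,310:380],A[150:195,230:285]]
t=[cv2.resize(x,(390,290),interpolation=cv2.INTER_CUBIC) for x in c]+[np.zeros((290,390,3),np.uint8)]
o=np.vstack([np.hstack(t[:2]),np.hstack(t[2:4])])
cv2.imwrite('pics/crop1.png',o[:,:,::-1])
E
```

```text
hsv [ 19 162 140] [ 15 125 104] [ 20  91 159] [ 0 13 57]
brass ((473.50811767578125, 146.8739013671875), (93.86351776123047, 50.35579299926758), 80.09778594970703) [[441.0, 105.0], [490.0, 96.0], [506.0, 189.0], [457.0, 197.0]]Traceback (most recent call last):
  File "<stdin>", line 14, in <module>
  File "<stdin>", line 8, in rect
ValueError: max() iterable argument is empty
```

```bash
python3 - <<'E'
from h import *
import pickle
a,b=pickle.load(open('p.pkl','rb'))
im=b['pixels']; hsv=cv2.cvtColor(im,cv2.COLOR_RGB2HSV)
def rect(name,mask,roi,z):
    mask=mask.astype(np.uint8);m=np.zeros(mask.shape,np.uint8);x0,y0,x1,y1=roi;m[y0:y1,x0:x1]=mask[y0:y1,x0:x1]
    c=max(cv2.findContours(m,0,1)[0],key=cv2.contourArea)
    P=np.array([plane(b,p[0],z)[:2] for p in c],np.float32)*1000
    r=cv2.minAreaRect(P);print(name,r,cv2.boxPoints(r).round().tolist());return m
H,S,V=hsv[...,0],hsv[...,1],hsv[...,2]
rect('brown',((S>90)&(H<25)),(185,65,250,115),.016)
rect('base',(V<120),(235,230,330,305),.010)
rect('stand',((S>50)&(H<30)),(305,130,365,180),.010)
A=a['pixels']
c=[im[200:280,345:435],im[120:190,295:375],im[225:310,235:330],A[145:200,310:380]]
t=[cv2.resize(x,(390,290),interpolation=cv2.INTER_CUBIC) for x in c]
o=np.vstack([np.hstack(t[:2]),np.hstack(t[2:4])])
cv2.imwrite('pics/crop1.png',o[:,:,::-1])
E
```

```text
brown ((806.571044921875, 482.9714050292969), (72.28727722167969, 99.95787811279297), 10.497896194458008) [[762.0, 526.0], [780.0, 427.0], [851.0, 440.0], [833.0, 539.0]]
base ((421.38812255859375, 355.7828674316406), (147.0525665283203, 104.78795623779297), 88.59577178955078) [[367.0, 284.0], [472.0, 281.0], [476.0, 428.0], [371.0, 431.0]]
stand ((652.383544921875, 244.45675659179688), (71.0602798461914, 64.50701904296875), 12.689574241638184) [[611.0, 268.0], [625.0, 205.0], [694.0, 221.0], [680.0, 284.0]]
```

View pics/crop1.png

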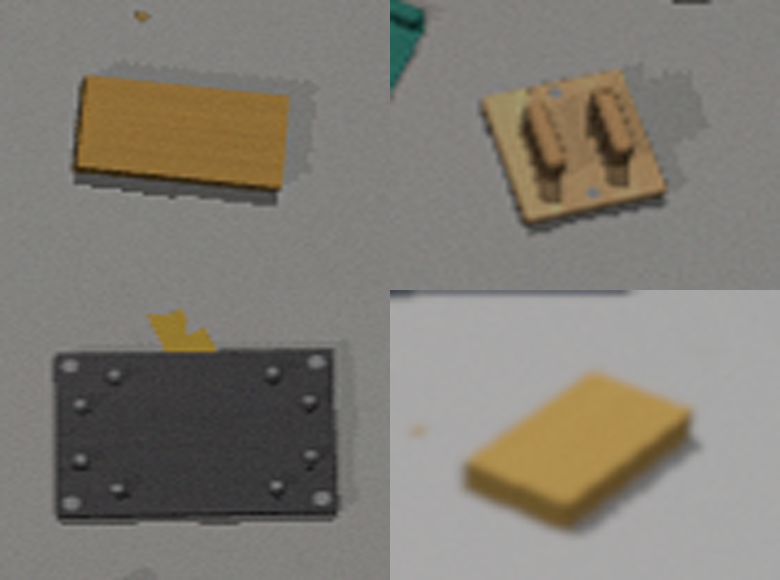

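The crop shows a plain brass-coloured plate with its back up at (387,237), a stand whose slot runs nearly along world x, and the base with 8 posts. The tool always points down, so the plan is:

1. Grip near the +y end.
2. Let the other end drop while lifting, so the plate hangs.
3. Put it in the slot and release.
4. Regrip, then trail the lower end over a ridge to finish the flip.
5. Lay it on the table, regrip low and seat it.

First the turn and transit.

arm_command(rows=[0,0,0,-0.184,0,0,0,-0.184,0,0,0,-0.184,0,0,0,-0.184,0,0,0,-0.184,0,0,0,-0.185], hand=0.0912)

```text
time: 0.85
position: [0.202, -0.67, 0.2215]
tcp_rot: [-0.0, 0.997, -0.083, -0.0]
force: [0.3, -0.5, -0.1]
finger_gap: 0.091
```

arm_command(rows=[0.027,-0.051,0,0,0.027,-0.051,0,0,0.027,-0.051,0,0,0.027,-0.051,0,0,0.027,-0.051,0,0,0.027,-0.051,0,0,0.027,-0.051,0,0])

```text
time: 1.72
position: [0.4505, -0.3494, 0.2218]
tcp_rot: [-0.0, 0.996, -0.086, -0.0]
force: [1.1, -1.7, 0.6]
finger_gap: 0.0912
```

```bash
cat >> h.py <<'E'
def yaw():
    w,x,y,z=sense()['tcp_rot']; return np.arctan2(2*(x*y+w*z),1-2*(y*y+z*z))
def need(x,y,z,psi=None):
    p=sense()['position'];a=yaw();d=np.array([x,y,z])-p
    print('yaw %.3f pos'%a,p.round(4),'F',sense()['force'].round(1),'gap %.4f'%sense()['finger_gap'],'tool shift x %.4f y %.4f z %.4f'%(d[0]*np.cos(a)+d[1]*np.sin(a),d[0]*np.sin(a)-d[1]*np.cos(a),-d[2]),'turn',None if psi is None else round(a-psi,3))
E
python3 - <<'E'
from h import *
import pickle
need(.479,.179,.1,-.173)
a,b=pickle.load(open('p.pkl','rb'))
im=b['pixels'];g=cv2.cvtColor(im,cv2.COLOR_RGB2GRAY)
# posts: bright blobs on base
c=np.array([(115,375),(272,374),(310,402),(310,457),(277,487),(120,489),(81,461),(81,405)],float)
out=[]
for x,y in c:
    px=235+x*95/390;py=225+(y-290)*85/290
    x0,y0=int(round(px))-4,int(round(py))-4
    w=g[y0:y0+9,x0:x0+9].astype(float);w=np.clip(w-np.median(w)-15,0,None)
    X,Y=np.meshgrid(np.arange(9),np.arange(9));q=(x0+(w*X).sum()/w.sum(),y0+(w*Y).sum()/w.sum())
    out.append(plane(b,q,.016)[:2]*1000)
out=np.array(out);print(out.round(1))
loc=np.array([(16,55),(16,-55),(33/1,-38),(-33,-38),(-16,-55),(-16,55),(-33,38),(33,38)],float)
# image: right=-y, down=-x.  order given: top-left inner etc.
loc=np.array([(33,38),(33,-38),(16,-55),(-16,-55),(-33,-38),(-33,38),(-16,55),(16,55)],float)
M,_=cv2.estimateAffinePartial2D(loc,out);print(M,np.arctan2(M[1,0],M[0,0]),np.hypot(M[1,0],M[0,0]))
print((out-(loc@M[:,:2].T+M[:,2])).round(1))
E
```

```text
yaw -0.173 pos [ 0.4505 -0.3494  0.2218] F [ 1.1 -1.7  0.6] gap 0.0912 tool shift x -0.0629 y -0.5254 z 0.1218 turn -0.0
[[457.3 397.5]
 [455.6 321.1]
 [438.3 304.3]
 [406.5 305.4]
 [389.5 322.6]
 [390.9 398.6]
 [408.6 415.4]
 [440.8 414.6]]
[[ 1.00187621e+00  2.08962673e-02  4.23422077e+02]
 [-2.08962673e-02  1.00187621e+00  3.59937424e+02]] -0.020854111382851367 1.0020941008656707
[[-0.   0.1]
 [-0.1 -0. ]
 [ 0.  -0.2]
 [ 0.2  0.2]
 [-0.1  0.1]
 [-0.2 -0.1]
 [ 0.  -0. ]
 [ 0.2 -0.1]]
```

arm_command(rows=[-0.007,-0.0585,0,0,-0.007,-0.0585,0,0,-0.007,-0.0585,0,0,-0.007,-0.0585,0,0,-0.007,-0.0585,0,0,-0.007,-0.0585,0,0,-0.007,-0.0585,0,0,-0.007,-0.0585,0.02,0,-0.007,-0.0574,0.05,0,0,0,0.05,0])

```text
time: 2.98
position: [0.4781, 0.1696, 0.1105]
tcp_rot: [-0.001, 0.996, -0.085, 0.001]
force: [0.6, -0.7, -0.0]
finger_gap: 0.0911
```

```bash
python3 - <<'E'
from h import *
need(.479,.179,.0105,-.173)
s=snap('top');t=snap('scene')
tp=sense()['position']
A=cv2.resize(s['pixels'][160:300,320:480],(400,350),interpolation=cv2.INTER_CUBIC)
B=cv2.resize(t['pixels'][90:230,270:430],(400,350),interpolation=cv2.INTER_CUBIC)
cv2.imwrite('pics/crop2.png',np.hstack([A,B])[:,:,::-1])
E
```

```text
yaw -0.170 pos [0.4781 0.1696 0.1105] F [ 0.6 -0.7 -0. ] gap 0.0911 tool shift x -0.0007 y -0.0094 z 0.1000 turn 0.003
```

View pics/crop2.png

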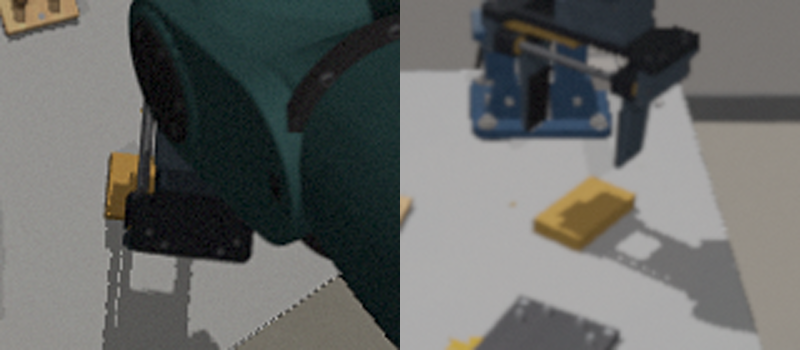

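The gripper hangs over the +y end of the plate (left crop, about (150,190)), with a finger each side of the width. Next: descend and grip.

arm_command(rows=[0,-0.0095,0.04,0,0,0,0.04,0,0,0,0.02,0,0,0,0,0])

```text
time: 3.58
position: [0.4792, 0.1756, 0.0115]
tcp_rot: [0.0, 0.996, -0.087, -0.001]
force: [0.7, 0.2, 0.8]
finger_gap: 0.0912
```

arm_command(rows=[0,0,0,0,0,0,0,0,0,0,0,0,0,0,0,0,0,0,0,0,0,0,0,0], hand=0.03, squeeze=12)

```text
time: 4.32
position: [0.4792, 0.1762, 0.0113]
tcp_rot: [-0.0, 0.996, -0.086, -0.0]
force: [-2.3, -0.3, 7.6]
finger_gap: 0.0519
```

arm_command(rows=[0,0,-0.01,0,0,0,-0.01,0,0,0,-0.015,0,0,0,-0.015,0,0,0,-0.02,0,0,0,-0.02,0,0,0,-0.02,0,0,0,-0.02,0,0,0,0,0])

```text
time: 5.45
position: [0.48, 0.1764, 0.1429]
tcp_rot: [-0.001, 0.996, -0.086, 0.001]
force: [-0.3, -0.2, -6.0]
finger_gap: 0.0519
```

```bash
python3 - <<'E'
from h import *
need(.479,.179,.0105,-.173)
s=snap('top');t=snap('scene')
A=cv2.resize(s['pixels'][130:270,320:480],(400,350),interpolation=cv2.INTER_CUBIC)
B=cv2.resize(t['pixels'][70:210,270:430],(400,350),interpolation=cv2.INTER_CUBIC)
cv2.imwrite('pics/crop3.png',np.hstack([A,B])[:,:,::-1])
E
```

```text
yaw -0.173 pos [0.48   0.1764 0.1429] F [-0.3 -0.2 -6. ] gap 0.0519 tool shift x -0.0014 y -0.0024 z 0.1324 turn -0.0
```

View pics/crop3.png

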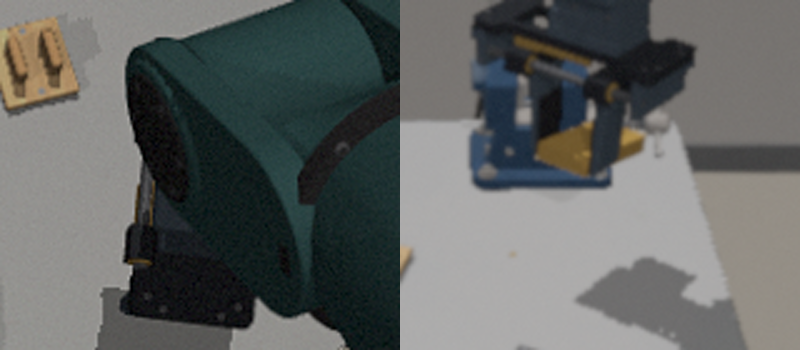

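The plate is gripped near its end and still roughly level at scene crop (590,150). I'll loosen the grip stepwise and watch the wrist moment for the swing.

```bash
python3 -c "
from h import *
s=sense();print(s['wrist_torque'].round(3),s['force'].round(2))"
```

```text
[ 0.104 -0.109  0.007] [-0.37  0.27 -5.35]
```

arm_command(rows=[0,0,0.02,0,0,0,0.02,0,0,0,0,0], squeeze=7)

```text
time: 5.92
position: [0.4778, 0.1758, 0.0993]
tcp_rot: [0.001, 0.996, -0.086, -0.002]
force: [0.6, 1.5, -3.7]
finger_gap: 0.0519
```

```bash
python3 -c "
from h import *
s=sense();print(s['wrist_torque'].round(3),s['force'].round(2),s['finger_gap'])"
```

```text
[ 0.034 -0.148  0.006] [ 0.65  1.52 -3.72] 0.0518692129795339
```

arm_command(rows=[0,0,0,0,0,0,0,0], squeeze=5)

```text
time: 6.18
position: [0.4794, 0.1761, 0.1016]
tcp_rot: [-0.0, 0.996, -0.086, 0.0]
force: [0.3, -1.3, -3.9]
finger_gap: 0.0515
```

```bash
python3 - <<'E'
from h import *
s=sense();print(s['wrist_torque'].round(3),s['force'].round(2),s['finger_gap'])
t=snap('scene');h=cv2.cvtColor(t['pixels'],cv2.COLOR_RGB2HSV)
m=((h[...,0]>12)&(h[...,0]<30)&(h[...,1]>110)&(h[...,2]>60)).astype(np.uint8);m[:, :270]=0;m[:,430:]=0;m[230:]=0
for c in cv2.findContours(m,0,1)[0]:
    if cv2.contourArea(c)>20: print(cv2.minAreaRect(c),cv2.contourArea(c))
E
```

```text
[-0.238  0.044  0.019] [ 0.34 -1.28 -3.86] 0.05150377900508086
((295.5461730957031, 227.36927795410156), (3.8450767993927, 11.411194801330566), 82.87498474121094) 22.0
((338.29412841796875, 162.82354736328125), (41.65065383911133, 19.089881896972656), 77.47119140625) 562.0
((329.45001220703125, 107.6500015258789), (29.092952728271484, 3.4785051345825195), 18.434947967529297) 57.0
```

arm_command(rows=[0,0,0,0,0,0,0,0,0,0,-0.02,0,0,0,-0.02,0,0,0,0,0])

```text
time: 6.85
position: [0.4799, 0.1764, 0.1421]
tcp_rot: [-0.0, 0.996, -0.086, 0.001]
force: [0.2, -0.4, -5.6]
finger_gap: 0.0513
```

```bash
python3 - <<'E'
from h import *
s=sense();print(s['wrist_torque'].round(3),s['force'].round(2),s['finger_gap'],s['position'])
t=snap('scene')
B=cv2.resize(t['pixels'][70:230,270:430],(600,600),interpolation=cv2.INTER_CUBIC)
cv2.imwrite('pics/crop4.png',B[:,:,::-1])
E
```

```text
[-0.099 -0.074  0.051] [ 0.18 -0.35 -5.57] 0.05129213324852206 [0.479917   0.17638873 0.1420998 ]
```

View pics/crop4.png

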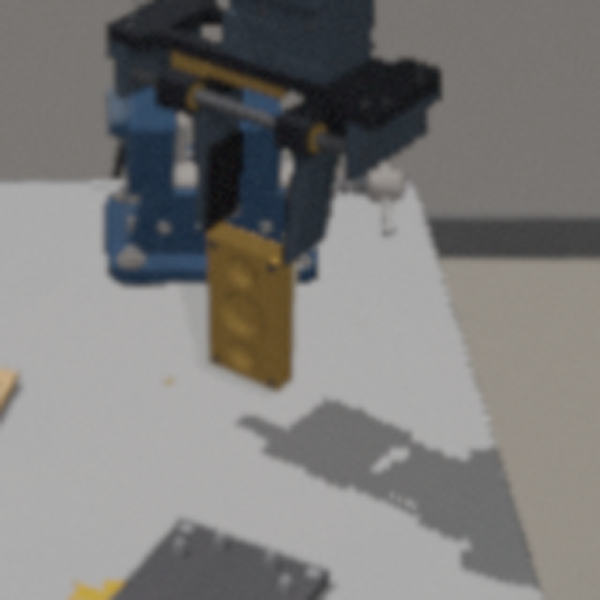

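The plate hangs vertical with its pockets toward +y, at about (250,310) in the crop, and it has slipped slightly toward the tips. I'll tighten, carry it over the stand and align.

arm_command(rows=[0,0,0,0,0,0,-0.02,-0.132,0,0,-0.01,-0.132,0,0,0,-0.131], squeeze=25)

```text
time: 7.4
position: [0.4796, 0.1763, 0.1714]
tcp_rot: [-0.0, 0.994, 0.113, 0.001]
force: [-0.6, 0.5, -0.5]
finger_gap: 0.0299
```

arm_command(rows=[0.03,-0.005,0,0,0.04,-0.006,0,0,0.043,-0.007,0,0,0.04,-0.006,0,0,0.03,-0.0045,0,0,0,0,0,0,0,0,0,0])

```text
time: 8.28
position: [0.6505, 0.2439, 0.1702]
tcp_rot: [0.0, 0.994, 0.111, -0.001]
force: [-0.2, 0.4, 0.7]
finger_gap: 0.0297
```

```bash
python3 - <<'E'
from h import *
need(.6524,.2445,.17,.222)
t=snap('scene');s=snap('top')
import pickle;pickle.dump((t,s),open('q.pkl','wb'))
B=cv2.resize(t['pixels'][80:200,200:320],(600,600),interpolation=cv2.INTER_CUBIC)
A=cv2.resize(s['pixels'][100:220,290:410],(200,200))
B[:200,400:]=A
cv2.imwrite('pics/crop5.png',B[:,:,::-1])
E
```

```text
yaw 0.222 pos [0.6505 0.2439 0.1702] F [-0.2  0.4  0.7] gap 0.0297 tool shift x 0.0019 y -0.0001 z 0.0002 turn 0.0
```

View pics/crop5.png

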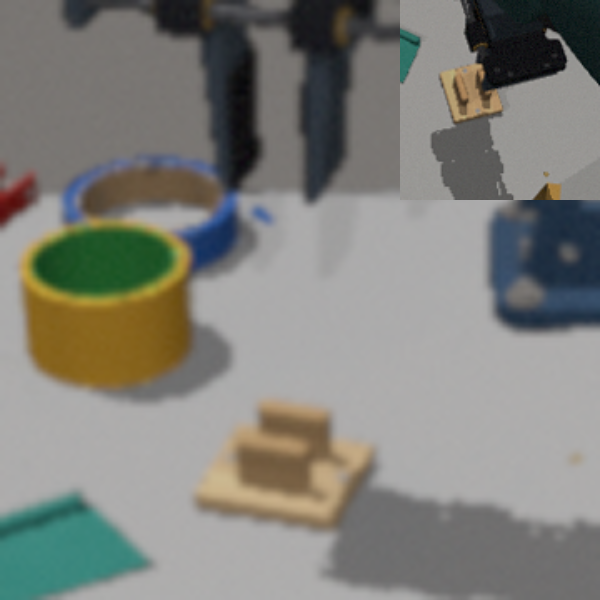

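The plate slipped out when the squeeze rose: the gap is 0.030, the jaws are empty, and the brass is near top-view inset (550,190). I'll find where it lies.

```bash
python3 - <<'E'
from h import *
import pickle
t,s=pickle.load(open('q.pkl','rb'))
A=cv2.resize(s['pixels'][190:280,330:450],(480,360),interpolation=cv2.INTER_CUBIC)
B=cv2.resize(t['pixels'][130:220,310:390],(320,360),interpolation=cv2.INTER_CUBIC)
cv2.imwrite('pics/crop6.png',np.hstack([A,B])[:,:,::-1])
h=cv2.cvtColor(s['pixels'],cv2.COLOR_RGB2HSV);H,S,V=cv2.split(h)
m=((H>12)&(H<30)&(S>110)&(V>60)).astype(np.uint8);m[:190]=0;m[285:]=0;m[:,:330]=0;m[:,450:]=0
for c in cv2.findContours(m,0,1)[0]:
    if cv2.contourArea(c)>50:
        for z in(.016,):
            P=np.array([plane(s,p[0],z)[:2] for p in c],np.float32)*1000;r=cv2.minAreaRect(P);print(r,cv2.boxPoints(r).round().tolist(),c[:,0].mean(0))
E
```

```text
((490.2838439941406, 167.37103271484375), (34.10078048706055, 77.76241302490234), 79.0569076538086) [[449.0, 158.0], [525.0, 143.0], [532.0, 177.0], [455.0, 191.0]] [376.37777778 227.3       ]
```

View pics/crop6.png

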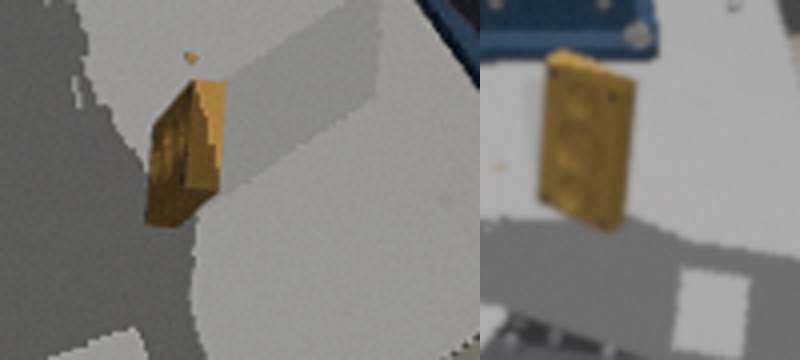

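It landed standing on its short edge, pockets toward +y, top edge at crop (190–227, 80–195). It can be regripped upright from above. Measuring the top edge at z = 0.096.

```bash
python3 - <<'E'
from h import *
s=snap('top');t=snap('scene')
h=cv2.cvtColor(s['pixels'],cv2.COLOR_RGB2HSV);H,S,V=cv2.split(h)
print(V[208:248:3,364:390])
c=(np.array([(195,80),(227,80),(218,188),(188,196)])/4+[330,190])
P=np.array([plane(s,p,.096)[:2]*1000 for p in c]);print(P.round(1),P.mean(0).round(1))
# scene view, face corners (pocket face): TL,TR,BR,BL ; triangulated loosely: bottom at z=0, top at .096
c=(np.array([(548,58),(632,88),(612,232),(540,203)])-[480,0])/4+[310,130]
for p,z in zip(c,(.096,.096,0,0)): print(p,plane(t,p,z)[:2].round(4)*1000)
need(.48,.18,.17,-.17)
E
```

```text
[[152 154 154 152 151 153 154 153 154 153 151 154 156 153 153 154 152 152
  154 154 153 151 151 140 139 138]
 [153 155 154 150 154 151 153 153 153 152 133  60  96  94  98 173 167 167
  166 168 158 138 140 137 136 133]
 [152 150 153 154 152 151 156 155 131  70  61  58 102  94  95 101 171 166
  166 164 153 140 139 141 138 138]
 [151 151 150 151 158 156 128  72  60  59  61  77 102  99  95  98 117 172
  167 165 148 139 139 136 138 139]
 [152 154 153 156 125  71  66  65  59  72  71  84  99  97  96  97  96 101
  169 164 143 138 139 140 139 138]
 [156 152 158 138  62  63  70 106  73  89  93  93  96  92  98 100  99 107
  173 161 141 137 138 139 137 138]
 [153 154 156 134  71  58  87 101  82  98  76  98 102  99  98  98 101  98
  111 117 139 137 135 140 137 139]
 [ 97 152 157  96 110  82  98 106  69  69  69 101  98  96  97  94  97  99
   98 121 141 138 138 138 139 140]
 [ 91  86 158 127 110  79  91  86  64  58  74  96  93 100 100  97  94  93
   99 128 142 138 140 138 138 140]
 [ 93  90  93  67  74  64  68  61  60  40  86  99  98  99  99  98  94  97
  102 139 139 138 138 138 138 137]
 [ 91  94  78  63  56  63  58  63  63  65  65  65  64  67  64  65  64  79
  126 140 137 138 140 153 153 153]
 [ 92  92  70  63  61  60  64  63  70  67  65  62  66  61  63 109 140 136
  139 153 151 154 152 149 155 151]
 [ 89  93  59  64  65  68  69  65  66  65  66  65  69  84 157 157 152 153
  151 150 154 155 154 151 154 151]
 [ 93  93  94  91  91  93  93  92  94  94  97  91  93 160 153 153 152 155
  155 153 153 153 155 156 149 151]]
[[507.  176.1]
 [506.3 161. ]
 [455.4 170.1]
 [452.3 184.3]] [480.3 172.9]
[327.  144.5] [507.2 178.3]
[348. 152.] [453.  184.2]
[343. 188.] [456.6 188.4]
[325.   180.75] [505.6 182.6]
yaw 0.222 pos [0.6508 0.244  0.1711] F [0.2 0.4 0.2] gap 0.0298 tool shift x -0.1807 y 0.0248 z 0.0011 turn 0.392
```

arm_command(rows=[0,0,0,0.129,0,0,0,0.129,0,0,0,0.129,-0.03,0.02,0,0,-0.045,0.028,0,0,-0.045,0.028,0,0,-0.037,0.022,0,0,0,0,0,0], hand=0.0912)

```text
time: 9.48
position: [0.4777, 0.1724, 0.171]
tcp_rot: [0.0, 0.997, -0.082, -0.0]
force: [1.2, -0.2, 0.1]
finger_gap: 0.0912
```

```bash
python3 -c "
from h import *
need(.480,.173,.066,-.165)"
```

```text
yaw -0.165 pos [0.4777 0.1724 0.171 ] F [ 1.2 -0.2  0.1] gap 0.0912 tool shift x 0.0022 y -0.0010 z 0.1050 turn -0.0
```

arm_command(rows=[0.0022,-0.001,0.03,0,0,0,0.04,0,0,0,0.035,0,0,0,0,0])

```text
time: 9.98
position: [0.4818, 0.1737, 0.0644]
tcp_rot: [0.001, 0.997, -0.082, -0.002]
force: [0.7, 0.5, 0.8]
finger_gap: 0.0911
```

arm_command(rows=[0,0,0,0,0,0,0,0,0,0,0,0,0,0,0,0,0,0,0,0,0,0,0,0], hand=0.03, squeeze=30)

```text
time: 10.72
position: [0.4829, 0.1741, 0.0664]
tcp_rot: [-0.0, 0.997, -0.082, 0.0]
force: [-2.5, 0.4, 7.6]
finger_gap: 0.0519
```

arm_command(rows=[0,0,-0.02,0,0,0,-0.03,0,0,0,-0.03,0,0,0,0,0])

```text
time: 11.22
position: [0.4837, 0.1743, 0.1474]
tcp_rot: [-0.001, 0.997, -0.082, 0.001]
force: [0.8, -0.4, -5.3]
finger_gap: 0.0519
```

```bash
python3 - <<'E'
from h import *
need(.480,.173,.066,.222)
t=snap('scene')
h=cv2.cvtColor(t['pixels'],cv2.COLOR_RGB2HSV);H,S,V=cv2.split(h)
m=((H>12)&(H<30)&(S>110)&(V>60)).astype(np.uint8);m[:100]=0;m[230:]=0;m[:,:305]=0;m[:,390:]=0
c=max(cv2.findContours(m,0,1)[0],key=cv2.contourArea);print(cv2.contourArea(c));x=c[:,0,:]
q=cv2.approxPolyDP(c,3,True)[:,0];print(q.tolist())
# left edge columns by row
for r in range(x[:,1].min()+4,x[:,1].max(),5):
    cc=np.where(m[r])[0];print(r,cc.min(),cc.max(),end=' | ')
p=sense()['position'];print()
for dz in (-.01,-.07): print(proj(t,p+[.0257,-.0041+.008,dz]).round(1))
E
```

```text
yaw -0.165 pos [0.4837 0.1743 0.1474] F [ 0.8 -0.4 -5.3] gap 0.0519 tool shift x -0.0034 y 0.0018 z 0.0814 turn -0.387
756.0
[[330, 110], [326, 113], [326, 148], [344, 156], [345, 118]]
114 326 341 | 119 326 345 | 124 326 344 | 129 327 344 | 134 326 343 | 139 326 347 | 144 326 347 | 149 328 346 | 154 337 346 | 
[327.3 128.7]
[326.2 151.9]
```

Gripped at 0.0519 and vertical. Carry it over the stand.

arm_command(rows=[0,0,-0.01,-0.129,0,0,0,-0.129,0,0,0,-0.129,0.03,-0.005,0,0,0.04,-0.006,0,0,0.043,-0.007,0,0,0.04,-0.006,0,0,0.027,-0.0045,0,0,0,0,0,0])

```text
time: 12.4
position: [0.6524, 0.2416, 0.1533]
tcp_rot: [0.0, 0.994, 0.111, -0.001]
force: [-0.7, -0.6, -5.2]
finger_gap: 0.0516
```

```bash
python3 - <<'E'
from h import *
need(.6524,.2445,.12,.222)
t=snap('scene');s=snap('top')
import pickle;pickle.dump((t,s),open('r.pkl','wb'))
B=cv2.resize(t['pixels'][110:200,215:305],(600,600),interpolation=cv2.INTER_CUBIC)
A=cv2.resize(s['pixels'][120:190,300:370],(200,200))
B=np.hstack([B,np.vstack([A,np.zeros((400,200,3),np.uint8)])])
cv2.imwrite('pics/crop7.png',B[:,:,::-1])
E
```

```text
yaw 0.222 pos [0.6524 0.2416 0.1533] F [-0.7 -0.6 -5.2] gap 0.0516 tool shift x 0.0007 y -0.0028 z 0.0333 turn 0.0
```

View pics/crop7.png

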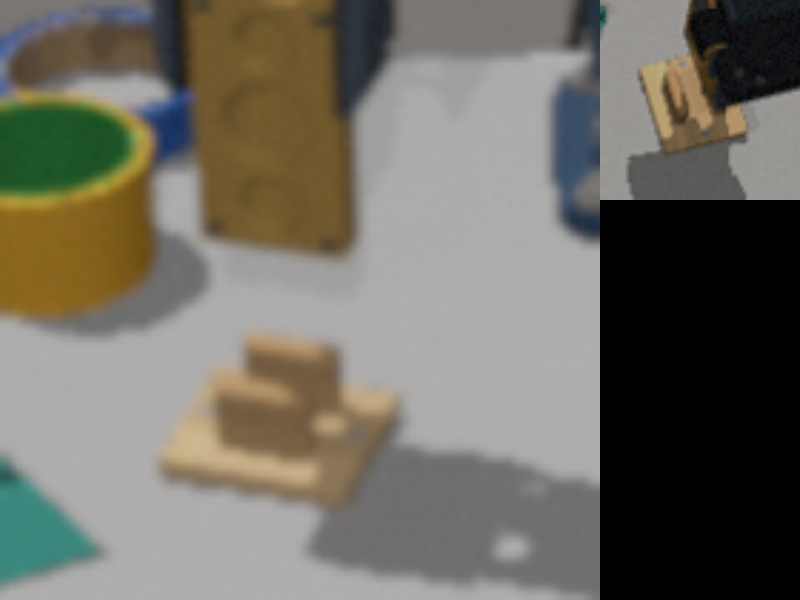

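The crop shows the plate hanging behind and above the stand: bottom pocket-face edge (205,237)–(338,255), ridges at (290,355) and (265,390). Comparing both in the slot frame.

```bash
python3 - <<'E'
from h import *
import pickle
t,s=pickle.load(open('r.pkl','rb'));a,b=pickle.load(open('p.pkl','rb'))
C=np.array([.6524,.2445]);e=np.array([np.cos(.222),np.sin(.222)]);n=np.array([-e[1],e[0]])
f=lambda S,p,z:[round(1e3*float(v@(plane(S,p,z)[:2]-C)),1) for v in(e,n)]
sc=lambda p:np.array(p)/6.667+[215-.4,110-.4]
for nm,p,z in [('plateBL',(205,237),.0869),('plateBR',(338,255),.0869),('plateBRback',(354,243),.0869),
 ('rear ridge f L',(247,350),.036),('rear f R',(336,362),.036),('rear b L',(257,335),.036),('rear b R',(341,347),.036),
 ('front ridge f L',(216,388),.036),('front f R',(308,403),.036),('board L',(163,467),.010),('board F',(340,503),.010),('board R',(400,398),.010)]: print(nm,f(t,sc(p),z))
# first top view crop1: ridges, scale 390/80, 290/70
tc=lambda p:np.array([295+(p[0]-390)*80/390-.4,120+p[1]*70/290-.4])
for nm,p,z in [('L ridge top',(528,95),.036),('L ridge bottom',(552,165),.036),('L br',(564,163),.036),('L tr',(540,95),.036),
 ('R tl',(592,92),.036),('R bl',(620,157),.036),('R br',(632,153),.036),('bTL',(483,98),.01),('bTR',(620,70),.01),('bBR',(665,190),.01),('bBL',(525,222),.01)]: print(nm,f(b,tc(p),z))
E
```

```text
plateBL [24.1, 8.2]
plateBR [-23.2, 6.6]
plateBRback [-26.0, -2.4]
rear ridge f L [14.7, -2.7]
rear f R [-17.7, -4.2]
rear b L [14.6, -12.9]
rear b R [-16.3, -13.9]
front ridge f L [16.9, 23.2]
front f R [-16.6, 23.0]
board L [32.2, 38.5]
board F [-33.7, 41.6]
board R [-33.8, -26.1]
L ridge top [21.9, 16.0]
L ridge bottom [-16.3, 16.8]
L br [-16.6, 11.7]
L tr [20.5, 11.1]
R tl [16.4, -10.7]
R bl [-19.6, -11.9]
R br [-18.9, -17.4]
bTL [35.1, 30.2]
bTR [34.5, -31.9]
bBR [-33.0, -31.3]
bBL [-33.7, 31.6]
```

The top and scene views agree that the plate is about 5 mm off the slot centre toward −y. Shift and lower to just above the ridges.

arm_command(rows=[0,-0.0048,0.02,0,0,0,0.02,0,0,0,0.005,0,0,0,0,0,0,0,0,0])

```text
time: 13.12
position: [0.6514, 0.2462, 0.1116]
tcp_rot: [-0.0, 0.994, 0.111, 0.0]
force: [0.5, -0.4, -5.3]
finger_gap: 0.0521
```

```bash
python3 - <<'E'
from h import *
need(.6524-.220*.0021,.2445+.0021*.9755,.078,.222)
t=snap('scene')
B=cv2.resize(t['pixels'][110:200,215:305],(600,600),interpolation=cv2.INTER_CUBIC)
cv2.imwrite('pics/crop8.png',B[:,:,::-1])
E
```

```text
yaw 0.222 pos [0.6514 0.2462 0.1116] F [ 0.5 -0.4 -5.3] gap 0.0521 tool shift x 0.0006 y -0.0002 z 0.0336 turn -0.0
```

View pics/crop8.png

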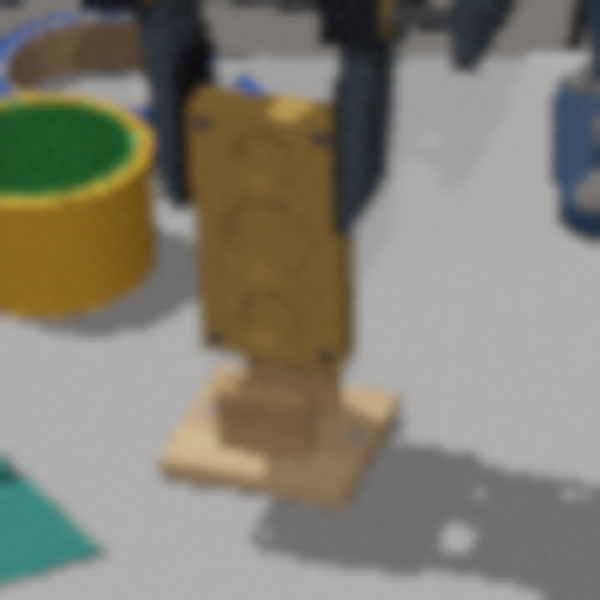

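The plate bottom edge (205,348)–(335,368) sits over the slot, just behind the front ridge. Insert slowly.

arm_command(rows=[0,0,0.006,0,0,0,0.006,0,0,0,0.004,0,0,0,0,0])

```text
time: 13.68
position: [0.6516, 0.2461, 0.0978]
tcp_rot: [0.0, 0.994, 0.111, 0.0]
force: [-14.1, -7.1, 33.9]
finger_gap: 0.0522
```

```bash
python3 -c "
from h import *
s=sense();print(s['force'],s['wrist_torque'].round(3),s['position'])"
```

```text
[-14.11239525  -7.0995063   33.86391243] [-1.313  3.117  0.184] [0.65155264 0.24609716 0.09784632]
```

Contact at 34 N. The moment puts it at the plate's +n bottom corner, so it is landing on the +y ridge. Back off, shift 2.5 mm toward −n, and probe again more gently.

arm_command(rows=[0,0,-0.008,0,0,0.0025,0,0,0,0,0,0])

```text
time: 14.05
position: [0.6514, 0.2434, 0.1025]
tcp_rot: [0.0, 0.994, 0.111, -0.0]
force: [-0.3, -0.1, -5.3]
finger_gap: 0.052
```

```bash
python3 - <<'E'
from h import *
s=sense();print(s['force'],s['wrist_torque'].round(3),s['position'])
t=snap('scene');h=cv2.cvtColor(t['pixels'],cv2.COLOR_RGB2HSV);H,S,V=cv2.split(h)
m=((H>14)&(H<30)&(S>150)).astype(np.uint8);m[:,:240]=0;m[:,275:]=0;m[:115]=0
for r in range(122,170,3):
    cc=np.where(m[r])[0];print(r,cc.min() if len(cc) else 0,cc.max() if len(cc) else 0,end=' | ')
p=s['position'];e=np.array([.9755,.22,0]);n=np.array([-.22,.9755,0])
print()
for k in(1,-1):
  for dz in(.02,-.06):print(proj(t,p+e*.026*k+n*.0064+[0,0,dz]).round(1))
E
```

```text
[-0.34296764 -0.08804636 -5.33999025] [-0.04  -0.111 -0.014] [0.65135671 0.24339667 0.10249742]
122 0 0 | 125 247 247 | 128 250 250 | 131 250 259 | 134 246 259 | 137 245 264 | 140 245 264 | 143 247 264 | 146 247 264 | 149 248 264 | 152 248 265 | 155 248 266 | 158 249 264 | 161 250 265 | 164 257 261 | 167 0 0 | 
[244.8 130.9]
[246.3 160.9]
[266.8 134.1]
[267.5 164.4]
```

arm_command(rows=[0,0,0.004,0,0,0,0.003,0,0,0,0,0])

```text
time: 14.48
position: [0.6518, 0.2437, 0.0976]
tcp_rot: [0.0, 0.994, 0.111, -0.0]
force: [-8.9, -5.6, 20.8]
finger_gap: 0.0516
```

```bash
cat >> h.py <<'E'
def ft():
    s=sense();F=s['force'];M=s['wrist_torque'];e=np.array([.9755,.22,0]);n=np.array([-.22,.9755,0])
    print('pos',s['position'].round(4),'TCPn %.1f'%(1e3*(n[:2]@(s['position'][:2]-[.6524,.2445]))),'F e,n,z',(e@F).round(1),(n@F).round(1),F[2].round(1),'M e,n',(e@M).round(3),(n@M).round(3),'gap',round(s['finger_gap'],4))
E
python3 -c "
from h import *
ft()"
```

```text
pos [0.6518 0.2437 0.0976] TCPn -0.6 F e,n,z -9.9 -3.5 20.8 M e,n -0.3 2.292 gap 0.0516
```

arm_command(rows=[0,0,-0.005,0,0,0.002,0,0,0,0,0.0,0,0,0,0.004,0,0,0,0.002,0,0,0,0,0])

```text
time: 15.22
position: [0.6518, 0.2416, 0.0946]
tcp_rot: [0.0, 0.994, 0.111, -0.0]
force: [0.4, -0.4, -4.6]
finger_gap: 0.0518
```

```bash
python3 -c "
from h import *
ft()"
```

```text
pos [0.6518 0.2416 0.0946] TCPn -2.7 F e,n,z 0.3 -0.5 -4.6 M e,n -0.079 -0.138 gap 0.0518
```

It has cleared the ridge tops with no contact. Continue down.

arm_command(rows=[0,0,0.004,0,0,0,0.004,0,0,0,0.004,0,0,0,0,0])

```text
time: 15.72
position: [0.6517, 0.2416, 0.0826]
tcp_rot: [0.0, 0.994, 0.111, -0.0]
force: [0.0, 0.3, -4.3]
finger_gap: 0.0518
```

```bash
python3 -c "
from h import *
ft()"
```

```text
pos [0.6517 0.2416 0.0826] TCPn -2.7 F e,n,z 0.1 0.3 -4.3 M e,n -0.126 -0.077 gap 0.0518
```

arm_command(rows=[0,0,0.003,0,0,0,0.002,0,0,0,0.002,0,0,0,0.001,0,0,0,0,0])

```text
time: 16.35
position: [0.652, 0.2417, 0.075]
tcp_rot: [0.0, 0.994, 0.111, -0.0]
force: [0.0, 0.4, -4.7]
finger_gap: 0.0517
```

```bash
python3 -c "
from h import *
ft()"
```

```text
pos [0.652  0.2417 0.075 ] TCPn -2.6 F e,n,z 0.1 0.4 -4.7 M e,n -0.037 -0.145 gap 0.0517
```

arm_command(rows=[0,0,0.002,0,0,0,0.002,0,0,0,0,0])

```text
time: 16.73
position: [0.6521, 0.2419, 0.0731]
tcp_rot: [0.0, 0.994, 0.111, -0.0]
force: [-11.8, -4.0, 23.0]
finger_gap: 0.0521
```

```bash
python3 -c "
from h import *
ft()"
```

```text
pos [0.6521 0.2419 0.0731] TCPn -2.5 F e,n,z -12.4 -1.3 23.0 M e,n -0.106 2.495 gap 0.0521
```

Seated on the slot floor. Release and wait.

arm_command(rows=[0,0,-0.001,0,0,0,0,0,0,0,0,0,0,0,0,0,0,0,0,0,0,0,0,0], hand=0.0912)

```text
time: 17.48
position: [0.652, 0.2417, 0.072]
tcp_rot: [0.0, 0.994, 0.111, -0.0]
force: [-0.1, 0.1, -0.8]
finger_gap: 0.0913
```

```bash
python3 - <<'E'
from h import *
ft();t=snap('scene');s=snap('top')
B=cv2.resize(t['pixels'][110:200,215:305],(600,600),interpolation=cv2.INTER_CUBIC)
A=cv2.resize(s['pixels'][120:190,300:370],(200,200))
B=np.hstack([B,np.vstack([A,np.zeros((400,200,3),np.uint8)])])
cv2.imwrite('pics/crop9.png',B[:,:,::-1])
E
```

```text
pos [0.652  0.2417 0.072 ] TCPn -2.7 F e,n,z -0.1 0.2 -0.8 M e,n -0.085 -0.103 gap 0.0913
```

View pics/crop9.png

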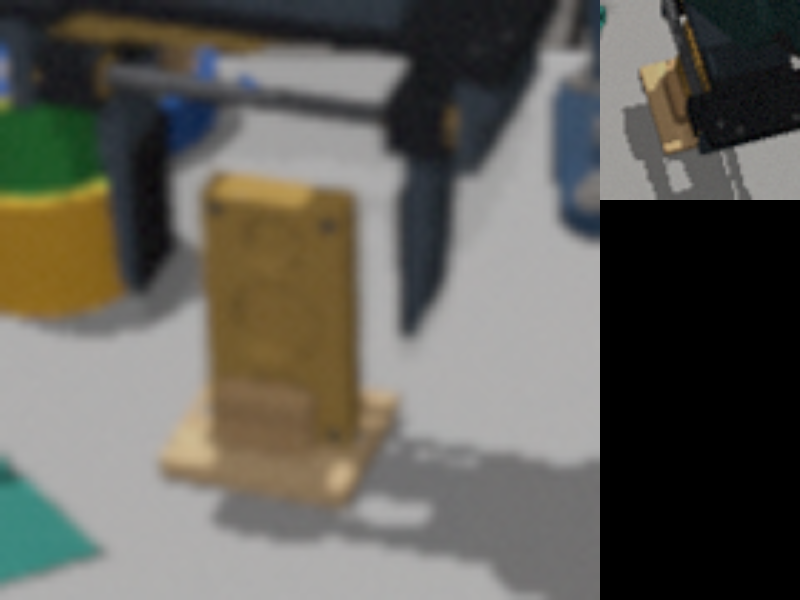

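The plate stands in the slot with nothing touching it (face at (285,310) in the crop, fingers clear on both sides). Regrip at mid-height, lift 18 mm, then trail it over the rear ridge.

arm_command(rows=[0,0.001,0.012,0,0,0,0.013,0,0,0,0,0])

```text
time: 17.95
position: [0.6512, 0.2404, 0.0452]
tcp_rot: [0.0, 0.994, 0.111, -0.001]
force: [-0.3, 0.6, -0.3]
finger_gap: 0.0913
```

arm_command(rows=[0,0,0,0,0,0,0,0,0,0,0,0,0,0,0,0,0,0,0,0], hand=0.03, squeeze=15)

```text
time: 18.58
position: [0.6523, 0.2408, 0.0473]
tcp_rot: [-0.0, 0.994, 0.111, 0.0]
force: [-1.1, 0.6, 2.6]
finger_gap: 0.0518
```

arm_command(rows=[0,0,-0.009,0,0,0,-0.009,0,0,0,0,0])

```text
time: 18.95
position: [0.6526, 0.2409, 0.066]
tcp_rot: [-0.0, 0.994, 0.111, 0.001]
force: [-0.6, 0.1, -4.6]
finger_gap: 0.0522
```

```bash
python3 -c "
from h import *
ft()"
```

```text
pos [0.6526 0.2409 0.066 ] TCPn -3.6 F e,n,z -0.6 0.2 -4.6 M e,n -0.065 -0.118 gap 0.0522
```

Now trail: move +y (tool) 12 mm and then onward along the arc.

arm_command(rows=[0,0.004,0,0,0,0.004,0,0,0,0.004,0,0,0,0.004,0,0,0,0.004,0,0,0,0,0,0])

```text
time: 19.7
position: [0.6566, 0.2212, 0.065]
tcp_rot: [-0.0, 0.994, 0.111, -0.0]
force: [-0.9, 3.4, -3.3]
finger_gap: 0.0517
```

```bash
python3 -c "
from h import *
ft()"
```

```text
pos [0.6566 0.2212 0.065 ] TCPn -23.7 F e,n,z -0.1 3.5 -3.3 M e,n 0.497 -0.174 gap 0.0517
```

arm_command(rows=[0,0.005,0,0,0,0.005,0,0,0,0.005,0.0025,0,0,0.005,0.0025,0,0,0.004,0.005,0,0,0.004,0.005,0,0,0.004,0.005,0,0,0,0,0])

```text
time: 20.7
position: [0.6635, 0.1895, 0.0444]
tcp_rot: [0.0, 0.994, 0.111, -0.0]
force: [-0.1, 0.2, -5.2]
finger_gap: 0.0524
```

```bash
python3 -c "
from h import *
ft()"
```

```text
pos [0.6635 0.1895 0.0444] TCPn -56.1 F e,n,z -0.1 0.2 -5.2 M e,n -0.089 -0.16 gap 0.0524
```

```bash
cat > tilt.py <<'E'
from h import *
def tilt():
    t=snap('scene');h=cv2.cvtColor(t['pixels'],cv2.COLOR_RGB2HSV);H,S,V=cv2.split(h)
    p=sense()['position'];a=yaw();e=np.array([np.cos(a),np.sin(a),0]);n=np.array([-e[1],e[0],0]);P=p+[0,0,.011]
    c=proj(t,P).astype(int);m=np.zeros(H.shape,np.uint8)
    g=((H>12)&(H<30)&(S>125)).astype(np.uint8);m[c[1]-45:c[1]+45,c[0]-35:c[0]+35]=g[c[1]-45:c[1]+45,c[0]-35:c[0]+35]
    k=max(cv2.findContours(m,0,1)[0],key=cv2.contourArea);print('centre',c,'seen box',cv2.boundingRect(k),'area',cv2.contourArea(k),cv2.approxPolyDP(k,2.5,True)[:,0].tolist())
    for th in(0,.5,.8,1.1,1.3,1.5,1.7):
        d=np.array([0,0,1])*np.cos(th)-n*np.sin(th); q=n*np.cos(th)+np.array([0,0,1])*np.sin(th)  # d: to upper end, q: pocket normal
        pts=np.array([proj(t,P+i*.026*e+j*.048*d+.008*q) for i,j in((1,1),(-1,1),(-1,-1),(1,-1))])
        print(th,pts.round().astype(int).tolist())
E
python3 -c "
from tilt import *
tilt()"
```

```text
centre [265 144] seen box (248, 128, 26, 42) area 761.0 [[258, 128], [253, 131], [248, 165], [265, 169], [273, 145], [273, 132]]
0 [[253, 127], [274, 130], [275, 165], [255, 162]]
0.5 [[257, 123], [277, 126], [272, 166], [251, 163]]
0.8 [[258, 123], [279, 126], [271, 165], [250, 161]]
1.1 [[260, 125], [280, 128], [270, 162], [249, 158]]
1.3 [[261, 127], [281, 130], [269, 159], [248, 155]]
1.5 [[261, 130], [281, 133], [269, 155], [248, 152]]
1.7 [[261, 133], [282, 136], [269, 151], [248, 148]]
```

arm_command(rows=[0,0,-0.03,0,0,0,-0.04,0,-0.042,0.001,0,0,-0.042,0.001,0,0,-0.042,0.001,0,0,-0.042,0,0,0,0,0,0,0.121,0,0,0,0.121,0,0,0,0])

```text
time: 21.88
position: [0.5001, 0.1499, 0.1149]
tcp_rot: [0.0, 1.0, -0.01, -0.0]
force: [-0.3, -0.4, -5.0]
finger_gap: 0.0519
```

```bash
python3 -c "
from tilt import *
ft();tilt()"
```

```text
pos [0.5001 0.1499 0.1149] TCPn -58.7 F e,n,z -0.3 -0.3 -5.0 M e,n -0.175 -0.047 gap 0.0519
centre [335 128] seen box (314, 109, 31, 44) area 857.0 [[331, 109], [323, 115], [314, 146], [333, 152], [343, 130], [344, 115]]
0 [[325, 108], [346, 113], [344, 151], [323, 145]]
0.5 [[330, 104], [351, 110], [340, 152], [319, 146]]
0.8 [[332, 105], [353, 110], [338, 150], [317, 144]]
1.1 [[334, 107], [355, 113], [337, 146], [316, 140]]
1.3 [[335, 110], [355, 115], [337, 143], [316, 137]]
1.5 [[335, 113], [355, 118], [337, 139], [316, 133]]
1.7 [[335, 116], [355, 121], [338, 135], [316, 129]]
```

The plate is tilted about 0.9 rad, pockets up and toward +y. Lower until the trailing end touches the table, then drag and lower to lay it flatter.

arm_command(rows=[0,0,0.03,0,0,0,0.03,0,0,0,0.02,0,0,0,0,0])

```text
time: 22.42
position: [0.4994, 0.1498, 0.0338]
tcp_rot: [0.0, 1.0, -0.009, -0.001]
force: [-0.2, -0.1, -4.6]
finger_gap: 0.0517
```

arm_command(rows=[0,0.004,0.004,0,0,0.004,0.004,0,0,0.004,0.004,0,0,0.004,0.004,0,0,0.004,0.004,0,0,0.004,0.002,0,0,0,0,0])

```text
time: 23.3
position: [0.5002, 0.1258, 0.013]
tcp_rot: [0.0, 1.0, -0.01, 0.0]
force: [0.7, -1.1, -3.3]
finger_gap: 0.0521
```

```bash
python3 -c "
from tilt import *
ft();tilt()"
```

```text
pos [0.5002 0.1258 0.013 ] TCPn -82.3 F e,n,z 0.5 -1.2 -3.3 M e,n -0.307 -0.139 gap 0.0521
centre [337 161] seen box (316, 144, 31, 41) area 745.5 [[336, 144], [327, 147], [316, 177], [333, 184], [344, 165], [346, 153], [342, 146]]
0 [[328, 143], [348, 149], [345, 183], [326, 176]]
0.5 [[332, 139], [352, 145], [341, 184], [322, 178]]
0.8 [[334, 139], [354, 145], [340, 182], [320, 176]]
1.1 [[336, 141], [356, 147], [339, 179], [319, 173]]
1.3 [[337, 143], [356, 149], [339, 176], [319, 170]]
1.5 [[337, 146], [356, 151], [339, 173], [319, 166]]
1.7 [[337, 149], [356, 154], [340, 169], [319, 162]]
```

arm_command(rows=[0,0,0,0,0,0,0,0,0,0,0,0,0,0,0,0], hand=0.0912)

```text
time: 23.85
position: [0.5, 0.1262, 0.0131]
tcp_rot: [-0.0, 1.0, -0.01, 0.0]
force: [-0.8, 0.2, 0.6]
finger_gap: 0.0884
```

arm_command(rows=[0,0,-0.02,0,0,0,-0.04,0,0,0,-0.05,0,0,-0.06,-0.04,0,-0.02,-0.06,0,0,-0.02,-0.06,0,0,0,0,0,0])

```text
time: 24.72
position: [0.4627, 0.3005, 0.1579]
tcp_rot: [-0.0, 1.0, -0.008, 0.0]
force: [0.9, -0.4, 0.9]
finger_gap: 0.0911
```

```bash
cat > loc.py <<'E'
from h import *
def loc(zt=.016):
    s=snap('top');t=snap('scene')
    h=cv2.cvtColor(s['pixels'],cv2.COLOR_RGB2HSV);H,S,V=cv2.split(h)
    m=((H>12)&(H<30)&(S>110)&(V>40)).astype(np.uint8);m[:195]=0;m[300:]=0;m[:,:240]=0;m[:,470:]=0
    m[225:247,265:292]=0
    for c in cv2.findContours(m,0,1)[0]:
        if cv2.contourArea(c)>100:
            P=np.array([plane(s,p[0],zt)[:2] for p in c],np.float32)*1000;r=cv2.minAreaRect(P);print(np.round(r[0],1),np.round(r[1],1),r[2],c[:,0].mean(0).round(),cv2.contourArea(c))
    return s,t
E
python3 - <<'E'
from loc import *
ft();s,t=loc()
A=cv2.resize(s['pixels'][190:290,330:450],(420,350),interpolation=cv2.INTER_CUBIC)
B=cv2.resize(t['pixels'][120:220,300:400],(350,350),interpolation=cv2.INTER_CUBIC)
cv2.imwrite('pics/crop10.png',np.hstack([A,B])[:,:,::-1])
E
```

```text
pos [0.4627 0.3005 0.1579] TCPn 96.4 F e,n,z 0.8 -0.6 0.9 M e,n -0.088 -0.117 gap 0.0911
```

```bash
python3 - <<'E'
from h import *
s=snap('top');t=snap('scene')
for S in(s,t):
    c=proj(S,[.5,.128,.016]).round().astype(int);h=cv2.cvtColor(S['pixels'],cv2.COLOR_RGB2HSV);print(c,h[c[1],c[0]])
    H,Sa,V=cv2.split(h);m=((H>12)&(H<30)&(Sa>100)&(V>40)).astype(np.uint8)
    w=np.zeros_like(m);w[c[1]-50:c[1]+50,c[0]-60:c[0]+60]=m[c[1]-50:c[1]+50,c[0]-60:c[0]+60]
    for k in cv2.findContours(w,0,1)[0]:
        if cv2.contourArea(k)>60:
            q=cv2.approxPolyDP(k,2.5,True)[:,0];print(cv2.contourArea(k),q.tolist(),[(1e3*plane(S,p,.016)[:2]).round().tolist() for p in q])
E
```

```text
[395 222] [85 97 66]
[337 165] [ 19 145 130]
522.0 [[351, 162], [346, 160], [340, 165], [339, 157], [334, 157], [317, 174], [317, 178], [335, 184], [350, 168]] [[476.0, 101.0], [490.0, 99.0], [494.0, 127.0], [511.0, 95.0], [522.0, 101.0], [524.0, 188.0], [517.0, 203.0], [471.0, 204.0], [468.0, 127.0]]
```

The top view is blocked by the arm; the scene view shows the plate flat near (0.498, 0.147). I'll move the arm aside for a clean measurement.

arm_command(rows=[0,0,-0.06,0,0,0.055,0,0,0,0.06,0,0,0,0.06,0,0,0,0.06,0,0,0,0.06,0,0,0,0.06,0,0,0,0.05,0,0,0,0,0,0])

```text
time: 26.05
position: [0.4551, -0.1111, 0.2178]
tcp_rot: [0.0, 1.0, -0.013, 0.0]
force: [-0.2, 1.0, 0.0]
finger_gap: 0.0912
```

```bash
python3 - <<'E'
from loc import *
s,t=loc();need(.498,.147,.1,0)
A=cv2.resize(s['pixels'][190:290,330:450],(420,350),interpolation=cv2.INTER_CUBIC)
B=cv2.resize(t['pixels'][120:220,300:400],(350,350),interpolation=cv2.INTER_CUBIC)
cv2.imwrite('pics/crop10.png',np.hstack([A,B])[:,:,::-1])
E
```

```text
[499.3 139.8] [97.5 54.1] 87.55289459228516 [389. 223.] 1169.0
yaw -0.023 pos [ 0.4552 -0.1084  0.2176] F [-0.1  0.5 -0.5] gap 0.0914 tool shift x 0.0370 y -0.2563 z 0.1176 turn -0.023
```

View pics/crop10.png

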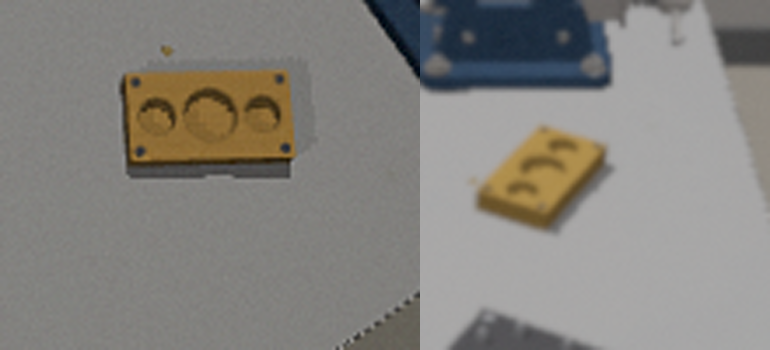

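All clean: the plate lies flat on the table, pockets up (three pockets at crop (157,115), (210,115), (262,113)). Centre about (0.500, 0.140), yaw −0.043. Pick it centrally and low.

arm_command(rows=[0.008,-0.05,0,0,0.008,-0.05,0,0,0.008,-0.05,0,0,0.008,-0.05,0.02,0,0.007,-0.049,0.04,0,0,0,0.04,0.02,0,0,0,0])

```text
time: 27.02
position: [0.4971, 0.1405, 0.1162]
tcp_rot: [0.001, 1.0, -0.019, -0.003]
force: [-0.3, -1.1, 0.2]
finger_gap: 0.0913
```

```bash
python3 - <<'E'
from loc import *
need(.5002,.1400,.0105,-.043)
E
```

```text
yaw -0.038 pos [0.4971 0.1405 0.1162] F [-0.3 -1.1  0.2] gap 0.0913 tool shift x 0.0031 y 0.0004 z 0.1057 turn 0.005
```

arm_command(rows=[0.002,0,0.04,0,0,0,0.045,0,0,0,0.02,0,0,0,0,0])

```text
time: 27.52
position: [0.5015, 0.1396, 0.0139]
tcp_rot: [0.0, 1.0, -0.02, -0.0]
force: [-0.3, -0.1, 1.0]
finger_gap: 0.0912
```

arm_command(rows=[0,0,0,0,0,0,0,0,0,0,0,0,0,0,0,0,0,0,0,0], hand=0.03, squeeze=20)

```text
time: 28.15
position: [0.5014, 0.1398, 0.0137]
tcp_rot: [0.0, 1.0, -0.02, -0.0]
force: [-3.2, 0.2, 7.3]
finger_gap: 0.0521
```

```bash
python3 - <<'E'
from loc import *
need(.4234,.3599,.07,-.021)
E
```

```text
yaw -0.040 pos [0.5014 0.1398 0.0137] F [-3.2  0.2  7.3] gap 0.0521 tool shift x -0.0867 y -0.2169 z -0.0563 turn -0.019
```

arm_command(rows=[0,0,-0.02,0,0,0,-0.04,0,-0.018,-0.044,0,0,-0.018,-0.044,0,0,-0.018,-0.044,0,0,-0.018,-0.044,0,0,-0.0147,-0.0409,0,-0.019,0,0,0,0,0,0,0,0])

```text
time: 29.28
position: [0.4231, 0.3594, 0.073]
tcp_rot: [0.0, 1.0, -0.01, -0.0]
force: [0.2, -0.5, -5.6]
finger_gap: 0.0517
```

```bash
python3 - <<'E'
from loc import *
need(.4234,.3599,.04,-.021)
t=snap('scene');h=cv2.cvtColor(t['pixels'],cv2.COLOR_RGB2HSV);H,S,V=cv2.split(h)
p=sense()['position'];zt=p[2]+.0023  # plate top: TCP-.0137+.016
g=((H>12)&(H<32)&(S>100)&(V>40)).astype(np.uint8);m=np.zeros_like(g);m[150:260,282:370]=g[150:260,282:370]
k=max(cv2.findContours(m,0,1)[0],key=cv2.contourArea);q=cv2.approxPolyDP(k,2,True)[:,0]
print(p,cv2.contourArea(k));[print(x,(1e3*plane(t,x,zt)[:2]).round(1),(1e3*plane(t,x,zt-.016)[:2]).round(1)) for x in q]
a=-.021;e=np.array([np.cos(a),np.sin(a),0]);n=np.array([-e[1],e[0],0])
for i,j in((1,1),(1,-1),(-1,-1),(-1,1)): print(i,j,proj(t,[p[0],p[1],zt]+i*.026*e+j*.048*n).round(1))
cv2.imwrite('pics/crop11.png',cv2.resize(t['pixels'][150:270,260:380],(600,600),interpolation=cv2.INTER_CUBIC)[:,:,::-1])
E
```

```text
yaw -0.021 pos [0.4231 0.3594 0.073 ] F [ 0.2 -0.5 -5.6] gap 0.0517 tool shift x 0.0002 y -0.0005 z 0.0330 turn 0.0
[0.42341564 0.35912156 0.07308778] 764.5
[323 193] [445.2 322.9] [454.3 302.9]
[314 199] [451.9 350.1] [461.2 330.7]
[303 215] [447.  406.3] [456.2 388.4]
[305 222] [433.8 423.3] [442.6 405.8]
[322 229] [396.5 426.1] [404.4 408.6]
[332 221] [390.4 395.5] [398.2 377.3]
[334 195] [422.8 318.1] [431.3 298. ]
1 1 [301.4 214.5]
1 -1 [324.3 189.5]
-1 -1 [347.2 197.2]
-1 1 [325.4 223.2]
```

The viewer limit is reached, so I continue numerically. The plate's projected corners agree with the jaw-centred prediction within about 2 px. Small correction, then lower in steps while watching force.

arm_command(rows=[0.001,-0.001,0.015,0,0,0,0.015,0,0,0,0.005,0,0,0,0,0,0,0,0,0])

```text
time: 29.95
position: [0.4248, 0.361, 0.0387]
tcp_rot: [-0.0, 1.0, -0.011, 0.0]
force: [-0.3, -0.4, -4.5]
finger_gap: 0.052
```

arm_command(rows=[0,0,0.003,0,0,0,0.003,0,0,0,0.002,0,0,0,0,0])

```text
time: 30.45
position: [0.4245, 0.3608, 0.0303]
tcp_rot: [0.0, 1.0, -0.01, -0.0]
force: [-0.0, -0.7, -4.7]
finger_gap: 0.0521
```

```bash
python3 - <<'E'
from loc import *
need(.4243,.3603,.0237,-.021);ft()
E
```

```text
yaw -0.021 pos [0.4245 0.3608 0.0303] F [-0.  -0.7 -4.7] gap 0.0521 tool shift x -0.0002 y 0.0005 z 0.0066 turn 0.0
pos [0.4245 0.3608 0.0303] TCPn 163.6 F e,n,z -0.2 -0.7 -4.7 M e,n -0.039 -0.104 gap 0.0521
```

arm_command(rows=[0,0,0.002,0,0,0,0.002,0,0,0,0.0015,0,0,0,0,0])

```text
time: 30.95
position: [0.4246, 0.3608, 0.0248]
tcp_rot: [0.0, 1.0, -0.011, -0.0]
force: [-0.3, -0.0, -4.8]
finger_gap: 0.052
```

```bash
python3 - <<'E'
from loc import *
need(.4243,.3603,.0237,-.021);ft()
E
```

```text
yaw -0.021 pos [0.4246 0.3608 0.0248] F [-0.3 -0.  -4.8] gap 0.0520 tool shift x -0.0003 y 0.0006 z 0.0011 turn -0.0
pos [0.4246 0.3608 0.0248] TCPn 163.6 F e,n,z -0.3 0.0 -4.8 M e,n 0.008 -0.019 gap 0.052
```

arm_command(rows=[0,0,0.001,0,0,0,0.001,0,0,0,0,0])

```text
time: 31.32
position: [0.4247, 0.361, 0.0236]
tcp_rot: [0.0, 1.0, -0.01, -0.0]
force: [-4.7, -3.5, 10.7]
finger_gap: 0.0513
```

```bash
python3 - <<'E'
from loc import *
ft()
E
```

```text
pos [0.4247 0.361  0.0236] TCPn 163.7 F e,n,z -5.4 -2.4 10.7 M e,n -0.324 1.012 gap 0.0513
```

Seated on the surface at the expected height. Release, retreat upward and aside.

arm_command(rows=[0,0,0,0,0,0,0,0,0,0,0,0,0,0,0,0], hand=0.08)

```text
time: 31.82
position: [0.4247, 0.3609, 0.0229]
tcp_rot: [-0.0, 1.0, -0.011, 0.0]
force: [-0.9, 0.2, -0.4]
finger_gap: 0.08
```

arm_command(rows=[0,0,-0.02,0,0,0,-0.05,0,0,0,-0.06,0,0,0,-0.06,0,0.01,0.06,0,0,0.01,0.06,0,0,0.01,0.06,0,0,0.01,0.06,0,0,0.01,0.06,0,0,0,0.06,0,0])

```text
time: 33.08
position: [0.4674, -0.0021, 0.2144]
tcp_rot: [0.0, 1.0, -0.01, 0.001]
force: [0.6, -0.0, 0.5]
finger_gap: 0.0803
```

arm_command(rows=[0,0.05,0,0,0,0.05,0,0,0,0,0,0,0,0,0,0])

```text
time: 33.58
position: [0.4649, -0.0998, 0.2136]
tcp_rot: [0.0, 1.0, -0.011, 0.0]
force: [0.0, 0.6, 0.9]
finger_gap: 0.0798
```

```bash
python3 - <<'E'
from h import *
import pickle
ft();s=snap('top');h=cv2.cvtColor(s['pixels'],cv2.COLOR_RGB2HSV);H,S,V=cv2.split(h)
g=((H>12)&(H<32)&(S>110)&(V>75)).astype(np.uint8);m=np.zeros_like(g);m[240:297,245:322]=g[240:297,245:322]
m=cv2.morphologyEx(m,cv2.MORPH_OPEN,np.ones((3,3)))
k=max(cv2.findContours(m,0,1)[0],key=cv2.contourArea)
P=np.array([plane(s,p[0],.026)[:2] for p in k],np.float32)*1000;r=cv2.minAreaRect(P);print(r,cv2.contourArea(k))
d=(np.array(r[0])-[423.4,359.9]);print('offset',d)
c=s['pixels'];hh=cv2.HoughCircles(cv2.resize(cv2.cvtColor(c[240:297,245:322],cv2.COLOR_RGB2GRAY),None,fx=6,fy=6,interpolation=2),3,1,60,param1=80,param2=25,minRadius=25,maxRadius=60);print(None if hh is None else hh.round())
a,b=pickle.load(open('p.pkl','rb'))
df=cv2.absdiff(b['pixels'],c).max(2)
for nm,(x,y) in dict(clamp=(243,195),spreader=(280,127),cup=(170,245)).items(): print(nm,(df[y-22:y+22,x-25:x+25]>40).mean())
E
```

```text
pos [ 0.4649 -0.0998  0.2136] TCPn -294.6 F e,n,z 0.1 0.6 0.9 M e,n 0.035 -0.091 gap 0.0798
((424.69342041015625, 359.21331787109375), (95.65440368652344, 53.12032699584961), 89.26593780517578) 1183.5
offset [ 1.29342041 -0.68668213]
None
clamp 0.0
spreader 0.0
cup 0.0
```

The plate is about 1.3 and 0.7 mm from the seat centre, with its yaw matching the base, and the bystanders have not moved. Handing in.

```bash
python3 -c "
from h import *
print(finish_job())"
```

```text
the job is handed in; nothing more can be done
None
```

The mould half is flat on the base plate between the posts, pockets up. It got there by way of the stand's slot, where I released it standing on edge. I handed the job in at about 34 s with the arm well clear.

**Last checks**
- **Seat position:** the top view puts the plate about 1.3 mm and 0.7 mm from the seat centre. It is about 0.01 rad off the base's direction.
- **Height and fit:** touchdown came at the expected height, and there was no post contact on the way in.
- **Bystanders:** patches around the clamp, cup and spreader look the same as at the start.

**What went wrong or disagreed**
- **Dropped plate:** the plate slipped from the fingers on the first lift, when I raised the squeeze. It landed standing on its short edge, so I picked it up again from there.
- **Ridge contact:** the first tries at the slot touched a ridge top, with up to 34 N on the wrist. The slot turned out to be about 4.5 mm further toward −y than my first aim. The two cameras also disagreed there by about 5 mm.
- **Set down on the table:** the plate was not fully level after turning over the ridge. I laid it on the table pockets up and picked it up once more before seating it.
- **Final check without a picture:** the 12-picture limit was used up, so the seated pose was checked by measurement only. I last saw pockets-up while the plate lay on the table, just before seating.

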